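Press home a fan hinge pin and hold the loupe over it

TASK

On the storeroom bench, first push the headed hinge pin of the fan joint straight down through the fork and lug until its head is fully seated. Then take the loupe off its rest by the handle and hold it level with its lens centred over the pin head and at the height of the pointer on the post, touching nothing else, and finish while still holding it there, steady. Leave the pointer as it is set and do not disturb the jar, the carton or the screwdriver.

Things in the scene. Friction and masses are not known exactly. Their poses are not given: they have to be found in the camera images.
- fixture: Fixed fan joint on its side on a grey plate (180 x 140 x 10 mm). Origin on the bench under the pin's vertical axis, z up, yaw within 0.5 rad of the world's. Dark steel fork (from +y) and aluminium lug (from -y) with aligned holes, top of upper prong 52 mm up. A 10 mm steel post, 150 mm high, stands 104 mm to +x and 49 mm to +y of the axis; the -x side is clear above the plate.
- pin_head (a point): Centre of the top face of the steel pin's round flat head (26 mm across, 6 mm thick; shank 12 mm). The pin is vertical, started in the holes, standing 12 to 28 mm proud; it slides straight down under a steady push of about 6 N, stays where left, and stops firmly when the head is seated (top face then 58 mm above the bench).
- pin_part (a joint): Travel of the hinge pin in m: grows as the pin goes down; 0.030 is fully seated (0.002 to 0.018 at the start).
- mark (a point): Tip of the flat brass pointer (blade 3 mm thick; point at mid-thickness) on the collar of the steel post, pointing at the pin axis from 83 mm away, on its +x side. Its height, 95 to 125 mm above the bench and different each time, is the focal height: the lens centre belongs at this height. z up. The collar is tight and must stay where it is.
- rest: Fixed black loupe rest: plate 150 x 60 x 6 mm and two forked posts 46 mm to +x and -x of the origin (12 mm thick along x, 42 mm wide; seat 30 mm above the bench, horns to 39 mm, slot 26 mm wide). Origin on the bench at its centre; x along the handle towards the lens, yaw within 0.5 rad of the world's. The 80 mm between the posts is open for fingers.
- loupe: The loupe (hand lens), about 130 g: grey handle 120 x 20 x 16 mm along x and a round lens in a steel rim 64 mm across and 12 mm thick at its +x end. Origin under the middle of the handle; z up and lens flat when level. It balances about at the middle of the handle. Lift it straight up out of the rest's slots.
- loupe_grip (a point): Middle of the loupe's handle, half-way up (38 mm above the bench on the rest); the place to grip, across the 20 mm width (along y).
- lens (a point): Centre of the lens, at mid-thickness; 100 mm to the loupe's +x of loupe_grip and at the same height; its z axis is the lens axis.
- jar: Bystander: white jar with black lid, 50 mm across, 60 mm high; origin under its centre.
- carton: Bystander: small cardboard carton 60 x 80 x 60 mm; origin under its centre.
- driver_grip (a point): Bystander: handle of a screwdriver lying flat on the bench between the robot and the work.
Mind the look-alikes: they are no part of the job. There is more than one size of the rest; the one meant has the size given above.

How it is judged:
By the outcome, as a careful person would: the job done as asked, in the order asked, and still so for the second after the job is handed in, while the arm keeps its last pose, push and grip.
It also fails if it takes over 51 s, if anything falls off the work surface, if the arm or the gripper's body presses on something with over 40 N, if the wrist force passes 120 N, or if a joint passes its speed limit or range.

ROBOT

A 6-joint arm with a two-finger parallel gripper is mounted at the origin on the work surface. World frame = base frame: x ahead of the robot, y to its left, z up, the work surface at z = 0. Lengths are in mm, angles in rad, forces in N, time in s.
With the tool pointing down it reaches from about 275 to 750 mm from the base axis. Payload 10.2 kg.
Tool frame: the origin (TCP) lies on the centre line of the jaws, within the pads' length; the fingertips stand 8 mm ahead of it and the grasp point (between the pads) lies 11 mm behind it; x points along the fingers, y is the direction in which the jaws open and shut, and the axes are right-handed (so a half turn about x gives the same grasp; the last joint's range is limited). The gripper opens to 85 mm and grips with 20 to 120 N. Pads are 22 mm wide; open, the fingers measure 114 mm over their backs; the gripper's body (76 mm by 85 mm) begins 54 mm behind the grasp point. The pads swing forward as they close: fully open they stand 13 mm farther back than shut.
Start: joints at [-1.543, 0.313, 1.498, -0, 1.331, -0.223], TCP at [130.28, -508.585, 239.294] pointing down, gripper open.
Joint ranges: [-2.94, 2.94], [-0.97, 2.17], [0.19, 2.56], [-1.23, 4.37], [0.02, 3.11], [-2.88, 2.88]. Speed limits (rad/s): [2.39, 2.39, 3.01, 3.14, 3.14, 3.14].

INTERFACE

Orientations are given as a unit quaternion [w, x, y, z].
In Python, from rig import ctrl, vision, workorder gives the robot as it stands. The module is installed in compiled form; this text tells all that it offers.
- The arm moves only by the shell command python3 -m jog 'ROWS' [OPENING] [FORCE]. ROWS is JSON, a list that holds one entry, the list of rows, each a list of 6 numbers: the shift along the tool's x, y, z in m, then the turn, a rotation vector about the tool's x, y, z in rad. A call has 1 to 12 rows; each row shifts and turns the commanded pose from where the row before left it, along the tool's axes as they then stand; what a row does not reach is not made up. A row lasts 1/8 s, in which the tool goes at most 62.5 mm and 10.7 degrees, less where a joint would pass 70% of its speed; a pose out of reach is approached as far as the arm can. A call is refused whole if a number of a shift passes 0.0625 or a number of a turn 0.188, either way. A call with a gripper value outside its range is refused whole. OPENING is the closure in counts, from 0 (fully open) to 255 (shut), set as the call begins (- or left out, the last holds). The fingers move at their own pace and stop on an object; FORCE is the grip in N (left out, the last holds). Time passes only in rows, so rows that do not move let the fingers close. It gives the time, the measured TCP pose, the force and the opening at its end, in the units of the state.
- ctrl.sense(): the state, without advancing time (a new reading comes with each control period).
- vision.capture(name): name is "scene" or "top" or "wrist"; returns a dict with "image" (400x640x3 uint8, red, green, blue), "mtx" (3x3 intrinsics, pixels), "R" (3x3) and "t" (3): a world point X has camera coordinates R X + t; the wrist camera has in their place "hand_eye" (4x4, takes a point from camera to tool coordinates, whose origin is the TCP and whose axes are the tool frame's). Camera axes: x right, y down, z forward; pixel columns grow to the right and rows downward; lengths in mm; the calibration is good to about 2 mm. The wrist camera is an equidistant fisheye: a pixel r from the principal point sees the ray r / f radians off the axis. A picture is of the moment at which its call begins: read the wrist's pose just before it. There is no depth.
- workorder.finish_job(): hands the job in, once; it reports no verdict.
The state is a dict: "time_s": time; "joints": joint angles; "dq": joint speeds; "tau": joint torques, N m; "eef_pos": TCP position; "ee_rot": TCP orientation; "force": force on the tool from outside, world axes, zero at the start; "wrist_torque": the same for the moment, N m; "grip_width": opening from 0.0 (shut) to 1.0 (fully open).
Only numpy, scipy, OpenCV 4.12 (cv2) and the standard library are available. Lean on these libraries where they do the work, as an engineer would, in place of code of your own. Each camera call takes 0.05 s, during which the arm holds its last target.

## Working session

There is one attempt and no reset: what is moved stays moved. The work goes in short steps, Python scripts to look and compute and a shell command to move; the robot and the scene stay as the last step left them, time stands still between calls to the robot, and variables do not carry over. Pictures are saved under pics/ and viewed, and the job is handed in when it is done.

```bash
mkdir -p pics; ls
python3 - <<'E'
from rig import ctrl, vision
import cv2,json,numpy as np
s=ctrl.sense();print({k:np.round(v,4).tolist() for k,v in s.items()})
for n in ["scene","top","wrist"]:
    c=vision.capture(n);cv2.imwrite(f"pics/{n}0.png",c["image"][:,:,::-1])
    print(n,{k:np.round(v,4).tolist() for k,v in c.items() if k!="image"})
E
```

```text
pics
{'time_s': 0.0, 'joints': [-1.5434, 0.3135, 1.4985, 0.0, 1.331, -0.2234], 'dq': [0.0001, 0.001, 0.0003, -0.0007, -0.0003, 0.0002], 'tau': [0.0001, -41.2264, -25.9742, -0.0002, 0.0041, -0.0], 'eef_pos': [130.2638, -508.3172, 238.7148], 'ee_rot': [0.088, 0.7016, 0.0889, -0.7015], 'force': [0.325, 0.3705, -0.1539], 'wrist_torque': [0.0257, -0.022, -0.0083], 'grip_width': 0.9988}
scene {'mtx': [[366.6547, 0.0, 315.966], [0.0, 366.6547, 205.1221], [0.0, 0.0, 1.0]], 'R': [[0.8608, 0.5089, 0.0015], [0.4096, -0.691, -0.5956], [-0.3021, 0.5133, -0.8033]], 't': [-510.2578, -171.0396, 982.7536]}
top {'mtx': [[445.6538, 0.0, 321.5742], [0.0, 445.6538, 199.6137], [0.0, 0.0, 1.0]], 'R': [[-0.0025, -1.0, 0.008], [-0.9921, 0.0015, -0.1255], [0.1255, -0.0082, -0.9921]], 't': [64.1679, 591.2419, 1152.9067]}
wrist {'mtx': [[309.7069, 0.0, 321.2014], [0.0, 309.7069, 201.4572], [0.0, 0.0, 1.0]], 'hand_eye': [[0.0006, -0.2599, 0.9656, -133.8539], [1.0, 0.0004, -0.0005, 1.3186], [-0.0002, 0.9656, 0.2599, -65.9379], [0.0, 0.0, 0.0, 1.0]]}
```

View pics/scene0.png

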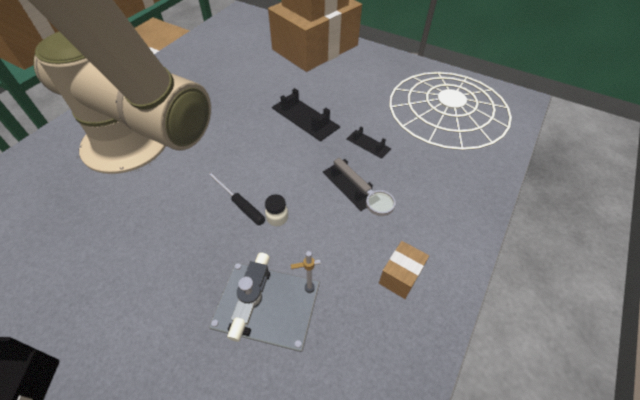

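View pics/top0.png

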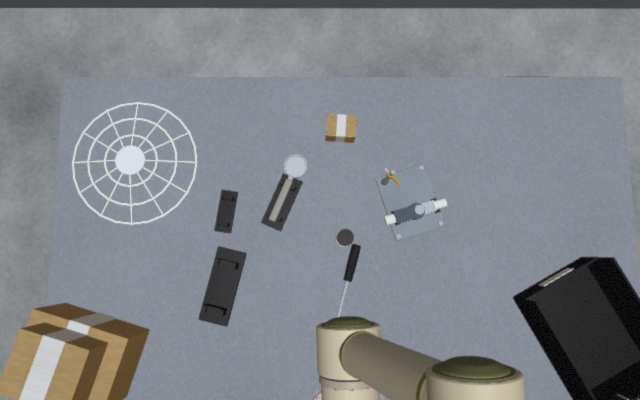

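View pics/wrist0.png

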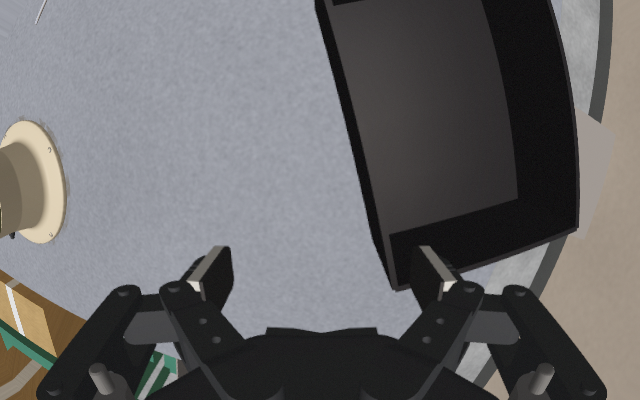

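The top view shows the fixture at about (415,205), the loupe on its rest at about (283,200), two empty rests at (227,211) and (222,286), the jar at (345,237), the carton at (341,128) and the screwdriver at (352,262). I'll enlarge these.

```bash
cat > h.py <<'E'
import cv2,numpy as np
from scipy.spatial.transform import Rotation as Ro
from scipy.optimize import least_squares
from rig import ctrl, vision
def crop(img,x0,y0,x1,y1,k,name):
    c=cv2.resize(img[y0:y1,x0:x1],None,fx=k,fy=k,interpolation=cv2.INTER_CUBIC)
    for x in range((x0//10+1)*10,x1,10):
        cv2.line(c,((x-x0)*k,0),((x-x0)*k,6 if x%50 else 14),(0,0,255),1)
        if x%20==0: cv2.putText(c,str(x),((x-x0)*k-10,24),0,.35,(0,0,255),1)
    for y in range((y0//10+1)*10,y1,10):
        cv2.line(c,(0,(y-y0)*k),(6,(y-y0)*k),(0,0,255),1)
        if y%20==0: cv2.putText(c,str(y),(8,(y-y0)*k+4),0,.35,(0,0,255),1)
    cv2.imwrite("pics/"+name,c)
CAM={}
def cam(n):
    if n not in CAM: 
        d=np.load(f"cam_{n}.npz");CAM[n]={k:d[k] for k in d}
    return CAM[n]
def ray(n,u,v):
    c=cam(n);d=np.linalg.inv(c["mtx"])@[u,v,1];return -c["R"].T@c["t"],c["R"].T@d
def onz(n,u,v,z):
    o,d=ray(n,u,v);return o+d*(z-o[2])/d[2]
def proj(n,X):
    c=cam(n);p=c["mtx"]@(c["R"]@np.asarray(X,float)+c["t"]);return p[:2]/p[2]
def tri(obs):
    A=np.zeros((3,3));b=np.zeros(3);L=[]
    for o,d in obs:
        d=d/np.linalg.norm(d);P=np.eye(3)-np.outer(d,d);A+=P;b+=P@o;L.append((o,P))
    X=np.linalg.solve(A,b);return X,[np.linalg.norm(P@(X-o)) for o,P in L]
E
python3 - <<'E'
from h import *
for n in ["scene","top"]:
    c=vision.capture(n);np.savez(f"cam_{n}.npz",mtx=c["mtx"],R=c["R"],t=c["t"])
    im=c["image"][:,:,::-1]
    cv2.imwrite(f"pics/raw_{n}.png",im)
T=cv2.imread("pics/raw_top.png");S=cv2.imread("pics/raw_scene.png")
crop(T,370,155,460,245,6,"t_fix.png");crop(T,190,145,320,335,4,"t_rest.png")
crop(S,205,235,330,355,5,"s_fix.png");crop(S,265,80,405,220,5,"s_rest.png")
E
```

```text
(no output)
```

View pics/t_fix.png

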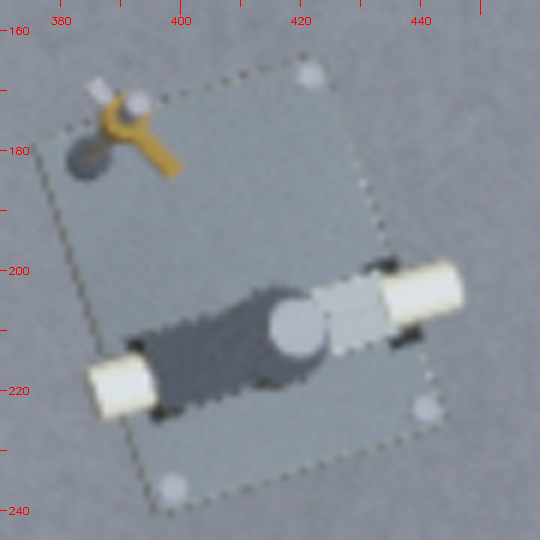

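View pics/t_rest.png

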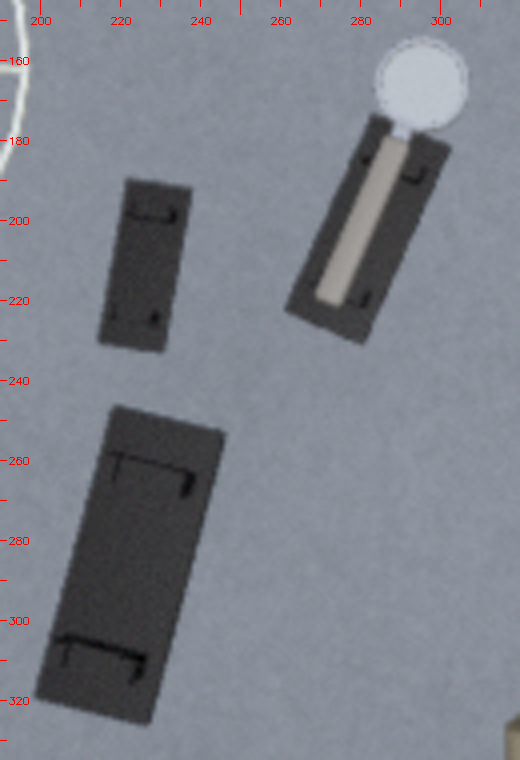

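View pics/s_fix.png

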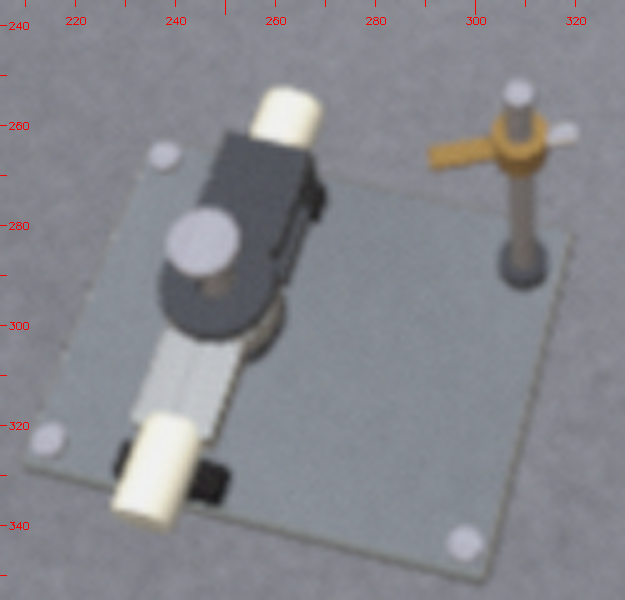

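View pics/s_rest.png

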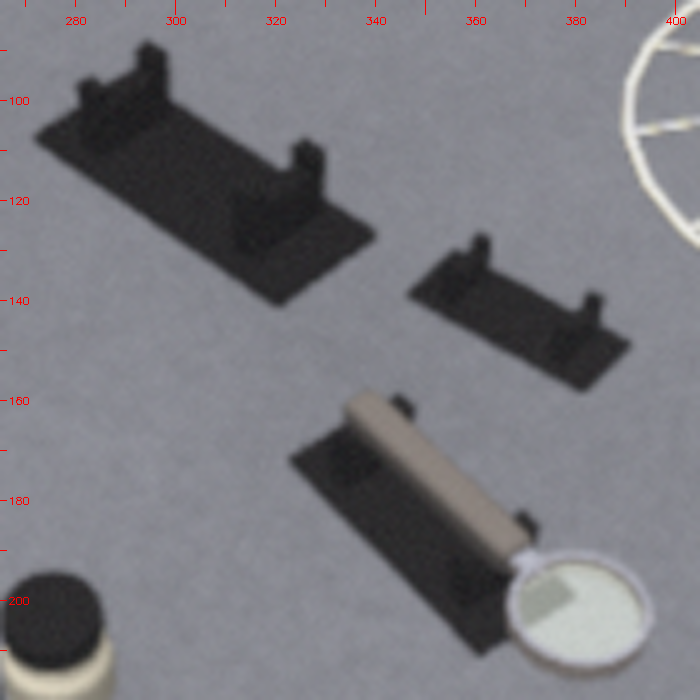

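Run:
```python
from h import *
np.set_printoptions(precision=1,suppress=True)
X,r=tri([ray("top",419.5,209.3),ray("scene",245.6,282.2)]);print("pin",X,r)
X2,r=tri([ray("top",399,183.5),ray("scene",291,266.7)]);print("tip",X2,r)
print("dist",np.linalg.norm((X-X2)[:2]), "ang",np.arctan2(*(X2-X)[1::-1])-np.arctan2(49,104))
for nm,z,C in [("plate",10,[(376,179),(422,164),(445,225),(397.5,241)]),("rest",6,[(284,173.5),(302.5,182),(281,231),(262,222)]),("small",6,[(221.5,189.7),(238,191.5),(231.5,233),(215,231)]),("big",6,[(218,246),(246,253),(228,326),(199,319)])]:
    P=np.array([onz("top",u,v,z) for u,v in C]);print(nm,P[:,:2].tolist() and P.mean(0),"sides",[np.linalg.norm(P[i]-P[i-1]) for i in range(4)],"ang",[np.arctan2(*(P[i]-P[i-1])[1::-1]) for i in range(4)])
L,r=tri([ray("top",295.3,165.8),ray("scene",381.5,202.0)]);print("lens",L,r)
a=onz("top",291,179.5,46);b=onz("top",272.3,219.8,46);print("handle top ends",a,b,np.linalg.norm(a-b),(a+b)/2,np.arctan2(*(a-b)[1::-1]))
a=onz("scene",367,190.5,46);b=onz("scene",339,160,46);print("handle sc",a,b,np.linalg.norm(a-b),(a+b)/2,np.arctan2(*(a-b)[1::-1]))
print("lens z38",onz("top",295.3,165.8,44),onz("scene",381.5,202,44))
print("jar",onz("top",345,236.5,60),"drv",onz("top",352,262,12),onz("top",358,246,12),onz("top",338,317,5),"carton",onz("top",341,122,60))
```

```text
pin [ 559.4 -187.3   86.1] [np.float64(0.5693163350350618), np.float64(0.5693163350351443)]
tip [ 621.3 -131.6  113.7] [np.float64(1.0997793264479523), np.float64(1.0997793264479625)]
dist 83.24006029339617 ang 0.2920382139625987
plate [ 587.9 -179.2   10. ] sides [np.float64(178.70266014602345), np.float64(134.7084560363686), np.float64(178.34411539189156), np.float64(137.220570609423)] ang [np.float64(0.3137176262511738), np.float64(-1.2545137177896188), np.float64(-2.813796948344449), np.float64(1.8897737001124288)]
rest [589.  169.8   6. ] sides [np.float64(146.2125371289947), np.float64(56.36732110200509), np.float64(146.59139826780856), np.float64(57.38458523418731)] ang [np.float64(-0.4132262095648981), np.float64(-2.0069663515471925), np.float64(2.735241638515049), np.float64(1.1284891414956504)]
small [563.9 322.    6. ] sides [np.float64(114.09768668600319), np.float64(45.57709649576814), np.float64(114.61928649659023), np.float64(45.118706217044746)] ang [np.float64(-0.12905069254072807), np.float64(-1.6817746231356552), np.float64(3.008598770968666), np.float64(1.4484598353374807)]
big [364.2 327.    6. ] sides [np.float64(197.180002368604), np.float64(78.17224371800256), np.float64(196.2850363056263), np.float64(79.14621103832962)] ang [np.float64(-0.2304432975780199), np.float64(-1.8156049107988161), np.float64(2.916150837015822), np.float64(1.3375037800012677)]
lens [682.8 133.4  39.2] [np.float64(0.072077525762105), np.float64(0.07207752576198938)]
handle top ends [644.3 144.4  46. ] [536.9 192.9  46. ] 117.93856300521693 [590.6 168.6  46. ] -0.4241538618470877
handle sc [642.5 141.2  46. ] [543.6 191.7  46. ] 111.0753310853863 [593.  166.4  46. ] -0.47228056962937326
lens z38 [681.9 133.2  44. ] [683.7 129.7  44. ]
jar [492.    2.7  60. ] drv [425.8 -18.3  12. ] [468.5 -35.   12. ] [281.2  19.9   5. ] carton [797.9  10.7  60. ]
```

Only the rest at (283,200) measures 147×57 mm, against 114×45 for the small one and 197×79 for the large one. It also carries the loupe, and the crop confirms both. The pin is 28 mm proud, the pointer tip is 83.2 mm from the pin axis, and the lens is at z≈39, all consistent with the description. Next I'll work out the tool axes and the moves.

```bash
cat >> h.py <<'E'
def pose():
    s=ctrl.sense();q=s["ee_rot"];R=Ro.from_quat([q[1],q[2],q[3],q[0]]).as_matrix();return np.array(s["eef_pos"]),R,s
def yaw_des(yaw):
    # tool x down, tool y (jaws) at world angle yaw+90
    x=np.array([0,0,-1.]);y=np.array([-np.sin(yaw),np.cos(yaw),0]);return np.stack([x,y,np.cross(x,y)],1)
def go(target,Rt=None):
    p,R,s=pose();d=R.T@(np.asarray(target)-p)
    out={"shift":np.round(d/1000,4).tolist()}
    if Rt is not None: out["rotvec"]=np.round(Ro.from_matrix(R.T@Rt).as_rotvec(),4).tolist()
    return out
E
python3 - <<'E'
from h import *
np.set_printoptions(precision=3,suppress=True)
p,R,s=pose();print(p,R)
print(go([559.4,-187.3,130]))
for yaw in (-.42,-.42+np.pi,.29,.29+np.pi,-.5): print(yaw,go([559.4,-187.3,130],yaw_des(yaw)))
E
```

```text
[ 130.28  -508.475  239.047] [[-0.     0.248 -0.969]
 [ 0.001 -0.969 -0.248]
 [-1.    -0.001 -0.   ]]
{'shift': [0.1092, -0.2046, -0.4954]}
-0.42 {'shift': [0.1092, -0.2046, -0.4954], 'rotvec': [-2.4708, -0.0008, 0.0001]}
2.721592653589793 {'shift': [0.1092, -0.2046, -0.4954], 'rotvec': [0.6708, 0.0001, 0.0006]}
0.29 {'shift': [0.1092, -0.2046, -0.4954], 'rotvec': [3.1024, 0.0009, 0.0002]}
3.431592653589793 {'shift': [0.1092, -0.2046, -0.4954], 'rotvec': [-0.0392, -0.0001, 0.0006]}
-0.5 {'shift': [0.1092, -0.2046, -0.4954], 'rotvec': [-2.3908, -0.0007, 0.0001]}
```

```bash
python3 -m jog '[[[0,-0.0205,-0.0495,0,0,0],[0,-0.0205,-0.0495,0,0,0],[0,-0.0205,-0.0495,0,0,0],[0,-0.0205,-0.0495,0,0,0],[0.01,-0.0205,-0.0495,0,0,0],[0.015,-0.0205,-0.0495,0,0,0],[0.015,-0.0205,-0.0495,0,0,0],[0.015,-0.0205,-0.0495,0,0,0],[0.01,-0.0205,-0.0495,0,0,0],[0.01,-0.0205,-0.0495,0,0,0],[0,0,0,0,0,0]]]' 255 60
python3 - <<'E'
from h import *
p,R,s=pose();print(p,s["joints"],s["force"],s["grip_width"])
c=vision.capture("wrist");cv2.imwrite("pics/w1.png",c["image"][:,:,::-1])
print(go([559.4,-187.3,105]))
E
```

```text
time_s: 1.62
eef_pos: [560.4, -184.6, 162.9]
ee_rot: [-0.089, -0.701, -0.09, 0.702]
force: [0.2, 0.4, 0.0]
grip_width: -0.001
[ 560.35181681 -184.6158978   162.92266555] [-5.16849137e-01  5.20512782e-01  1.39727008e+00  3.98082296e-04
  1.22557887e+00  7.98969787e-01] [0.15631756 0.39105333 0.03239087] -0.001304095451064247
{'shift': [0.0585, 0.0013, 0.0002]}
```

View pics/w1.png

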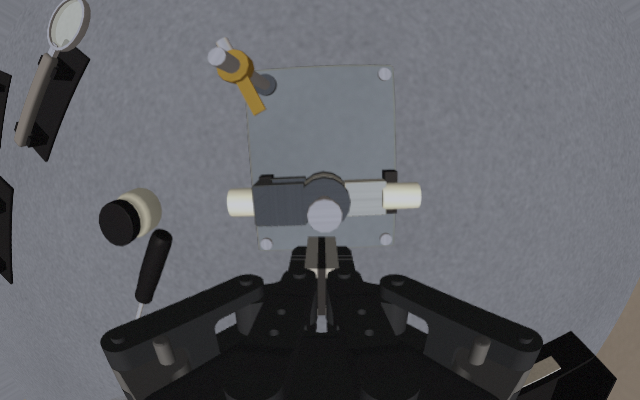

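The wrist view shows the pin head at (324,216) ahead of the closed fingertips at (322,238), with the pointer tip at about (261,113). I'll refine both with this third view.

```bash
cat >> h.py <<'E'
def wray(K,HE,p,R,u,v):
    x=(u-K[0,2])/K[0,0];y=(v-K[1,2])/K[1,1];r=np.hypot(x,y)
    d=np.array([np.sin(r)*x/r,np.sin(r)*y/r,np.cos(r)])
    return p+R@HE[:3,3], R@HE[:3,:3]@d
E
python3 - <<'E'
from h import *
im=cv2.imread("pics/w1.png");crop(im,220,40,360,260,4,"w1c.png") if 0 else crop(im,230,90,350,250,4,"w1c.png")
E
```

```text
(no output)
```

View pics/w1c.png

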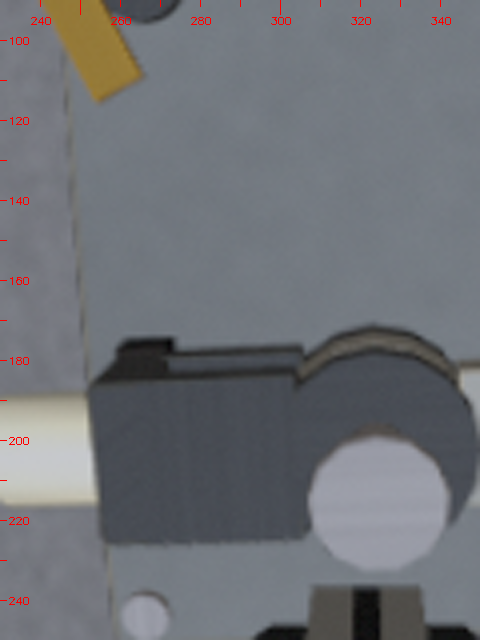

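Run:
```python
from h import *
np.set_printoptions(precision=1,suppress=True)
p,R,s=pose();c=vision.capture("wrist");K,HE=c["mtx"],c["hand_eye"]
w=lambda u,v:wray(K,HE,p,R,u,v)
np.savez("w1.npz",K=K,HE=HE,p=p,R=R)
for nm,t,sc,wr in [("pin",(419.5,209.3),(245.6,282.2),(324.5,215.7)),("tip",(399,183.5),(291,266.7),(260.5,111.5))]:
    a,b,d=ray("top",*t),ray("scene",*sc),w(*wr)
    for l in ([a,b,d],[a,d],[b,d]): X,r=tri(l);print(nm,X,np.array(r))
    o,dd=d;print(o+dd*((86 if nm=="pin" else 113.7)-o[2])/dd[2])
print(go([559.4,-187.3,105]))
```

```text
pin [ 559.4 -188.1   87.1] [1.5 0.2 1.6]
pin [ 559.3 -188.4   86.3] [1.6 1.6]
pin [ 560.7 -189.3   91.4] [0.4 0.4]
[ 558.7 -189.9   86. ]
tip [ 620.9 -132.5  112.7] [2.  0.8 2. ]
tip [ 621.4 -132.6  108.4] [1.8 1.8]
tip [ 620.6 -133.9  115.5] [1. 1.]
[ 620.  -134.5  113.7]
{'shift': [0.059, 0.0004, -0.0006]}
```

```bash
python3 -m jog '[[[0.03,0.001,0,0,0,0],[0.024,0,0,0,0,0],[0.008,0,0,0,0,0],[0.004,0,0,0,0,0],[0.004,0,0,0,0,0],[0.004,0,0,0,0,0]]]'
python3 -m jog '[[[0.004,0,0,0,0,0],[0.004,0,0,0,0,0],[0.004,0,0,0,0,0]]]'
python3 - <<'E'
from h import *
c=vision.capture("wrist");crop(c["image"][:,:,::-1].copy(),250,150,400,270,5,"w2.png")
E
```

```text
time_s: 2.48
eef_pos: [559.5, -188.5, 91.1]
ee_rot: [0.089, 0.702, 0.088, -0.701]
force: [-1.5, 1.4, 5.9]
grip_width: 0.005
time_s: 2.85
eef_pos: [559.5, -188.5, 79.2]
ee_rot: [0.089, 0.702, 0.088, -0.701]
force: [-2.3, -0.6, 5.9]
grip_width: -0.002
```

View pics/w2.png

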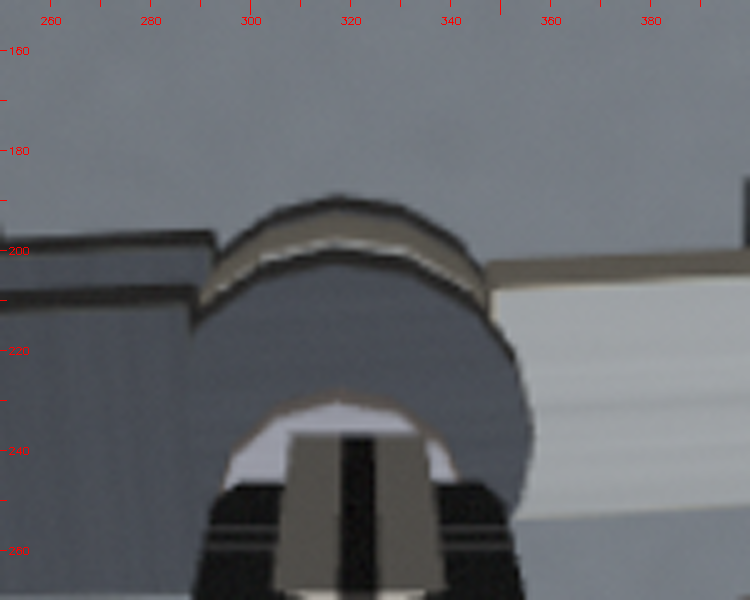

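The fingertips are centred on the head to about 1.5 mm (head at x≈318 px, tips at 321 px), and the force is about 6 N, as expected for sliding. I'll keep pushing.

```bash
python3 -m jog '[[[0.004,0,0,0,0,0],[0.004,0,0,0,0,0],[0.003,0,0,0,0,0]]]'
python3 -m jog '[[[0.001,0,0,0,0,0],[0.001,0,0,0,0,0]]]'
python3 -m jog '[[[0.001,0,0,0,0,0]]]'
```

```text
time_s: 3.28
eef_pos: [559.5, -188.5, 68.1]
ee_rot: [0.089, 0.702, 0.088, -0.701]
force: [-1.4, 0.2, 5.7]
grip_width: 0.002
time_s: 3.52
eef_pos: [559.5, -188.5, 66.2]
ee_rot: [0.089, 0.702, 0.088, -0.701]
force: [-2.0, 0.1, 5.9]
grip_width: 0.006
time_s: 3.65
eef_pos: [559.5, -188.5, 66.0]
ee_rot: [0.089, 0.702, 0.088, -0.701]
force: [-7.0, 2.4, 18.3]
grip_width: 0.003
```

```bash
python3 -m jog '[[[0.001,0,0,0,0,0]]]'
python3 -m jog '[[[0,0,0,0,0,0]]]'
```

```text
time_s: 3.78
eef_pos: [559.6, -188.5, 65.9]
ee_rot: [0.089, 0.702, 0.088, -0.701]
force: [-9.4, 3.6, 25.0]
grip_width: -0.001
time_s: 3.9
eef_pos: [559.6, -188.5, 65.9]
ee_rot: [0.089, 0.702, 0.088, -0.701]
force: [-8.1, 1.9, 18.9]
grip_width: 0.0
```

The pin is seated: fingertips at z≈57.9 and a firm stop at 25 N. I'll retreat straight up while turning to the loupe's yaw.

```bash
python3 -m jog '[[[-0.01,0,0,0,0,0],[-0.03,0,0,0,0,0],[-0.04,0,0,0.17,0,0],[-0.03,0,0,0.17,0,0],[0,0,0,0.17,0,0],[0,0,0,0.15,0,0],[0,0,0,0,0,0]]]' 90
python3 - <<'E'
from h import *
p,R,s=pose();print(p,s["joints"])
print(go([585,172,170],yaw_des(-.41+np.pi)))
for n in ["top","scene"]:
    c=vision.capture(n);cv2.imwrite(f"pics/raw2_{n}.png",c["image"][:,:,::-1])
E
```

```text
time_s: 4.78
eef_pos: [559.2, -188.1, 173.4]
ee_rot: [-0.143, 0.693, -0.143, -0.692]
force: [0.4, 0.8, -0.6]
grip_width: 0.645
[ 559.19851262 -188.11098205  173.43908276] [-5.22955774e-01  5.09442484e-01  1.38592631e+00  7.88173691e-05
  1.24600161e+00  1.45564014e+00]
{'shift': [0.0034, -0.3408, 0.1191], 'rotvec': [0.0022, -0.0002, 0.0]}
```

View pics/raw2_scene.png

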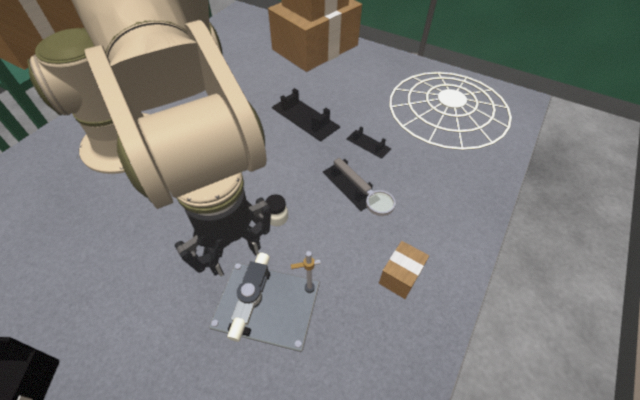

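The scene view shows the head down on the fork at (247,290), and the bystanders undisturbed. On to the loupe.

```bash
python3 -m jog '[[[0,-0.0487,0.017,0,0,0],[0,-0.0487,0.017,0,0,0],[0,-0.0487,0.017,0,0,0],[0,-0.0487,0.017,0,0,0],[0.01,-0.0487,0.017,0,0,0],[0.02,-0.0487,0.017,0,0,0],[0.02,-0.0487,0.017,0,0,0],[0,0,0,0,0,0]]]'
python3 - <<'E'
from h import *
c=vision.capture("wrist");p,R,s=pose();print(p,s["joints"])
np.savez("w3.npz",K=c["mtx"],HE=c["hand_eye"],p=p,R=R)
cv2.imwrite("pics/w3.png",c["image"][:,:,::-1])
c=vision.capture("top");cv2.imwrite("pics/raw3_top.png",c["image"][:,:,::-1])
c=vision.capture("scene");cv2.imwrite("pics/raw3_scene.png",c["image"][:,:,::-1])
crop(cv2.imread("pics/raw3_scene.png"),205,235,330,355,5,"s_fix3.png")
crop(cv2.imread("pics/raw3_top.png"),370,155,460,245,6,"t_fix3.png")
E
```

```text
time_s: 5.88
eef_pos: [584.5, 175.0, 121.5]
ee_rot: [0.141, -0.692, 0.142, 0.694]
force: [-0.2, -0.7, 0.1]
grip_width: 0.648
[585.15516105 173.22971855 122.53316859] [ 9.60972376e-02  6.04603738e-01  1.37146311e+00 -6.51449438e-05
  1.16687774e+00  2.07159705e+00]
```

View pics/w3.png

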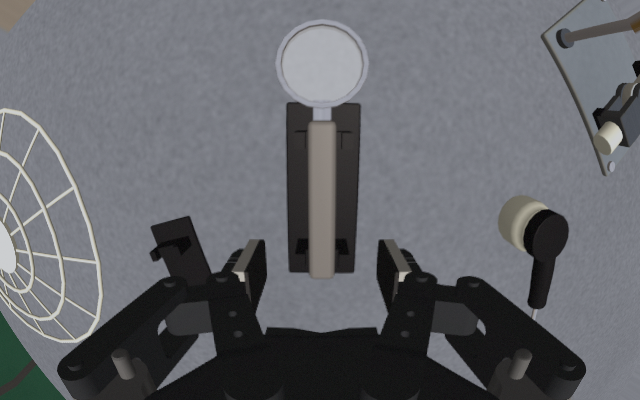

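View pics/s_fix3.png

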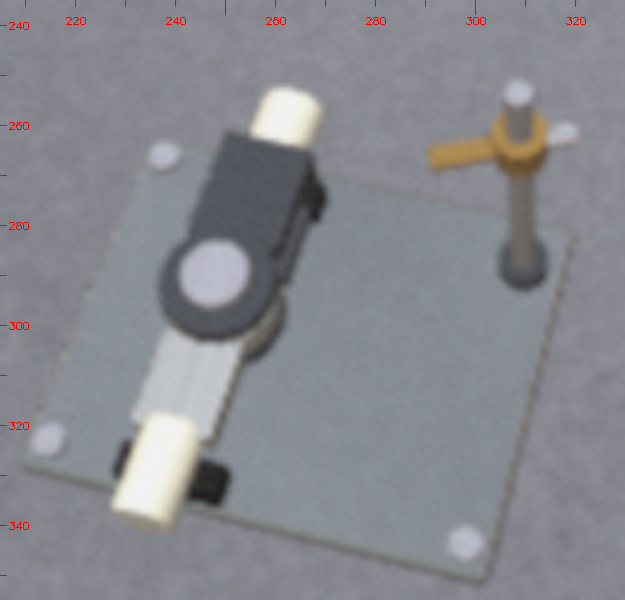

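View pics/t_fix3.png

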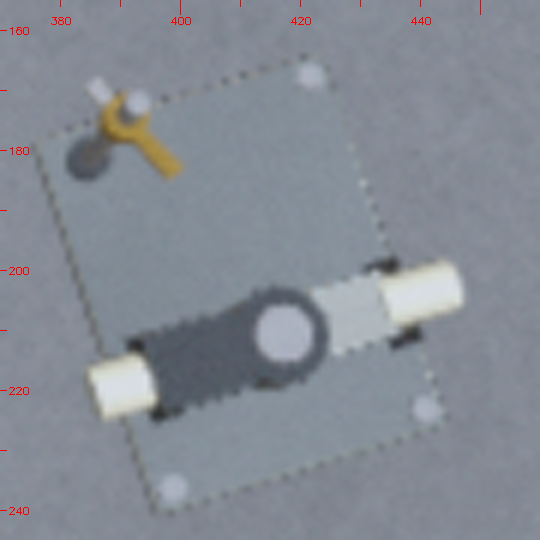

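Run:
```python
from h import *
np.set_printoptions(precision=1,suppress=True)
for nm,t,sc in [("head 58",(417.5,210.3),(247.7,289.5)),("posttop 150",(393,172.2),(308.7,253.5)),("tip",(398.8,183.5),(291,266.7)),("boltA z?",(421.7,167.7),(297.8,344))]:
    X,r=tri([ray("top",*t),ray("scene",*sc)]);print(nm,X,r[0])
crop(cv2.imread("pics/w3.png"),260,10,390,290,2,"w3c.png")
im=cv2.imread("pics/w3.png");crop(im,275,100,375,290,4,"w3c.png");crop(im,265,10,380,130,5,"w3d.png")
```

```text
head 58 [ 559.8 -188.5   57.5] 0.5976220942841776
posttop 150 [ 644.2 -110.7  148.7] 0.285295441576409
tip [ 621.3 -131.3  113.2] 1.2607179338747267
boltA z? [ 682.2 -213.8   12.4] 0.7302133893410692
```

View pics/w3c.png

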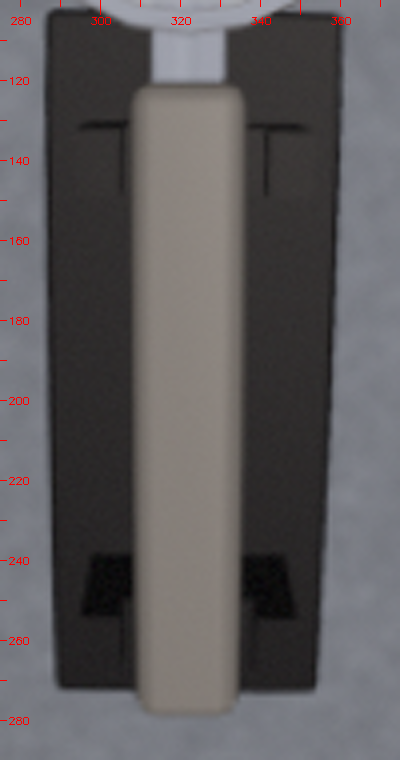

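View pics/w3d.png

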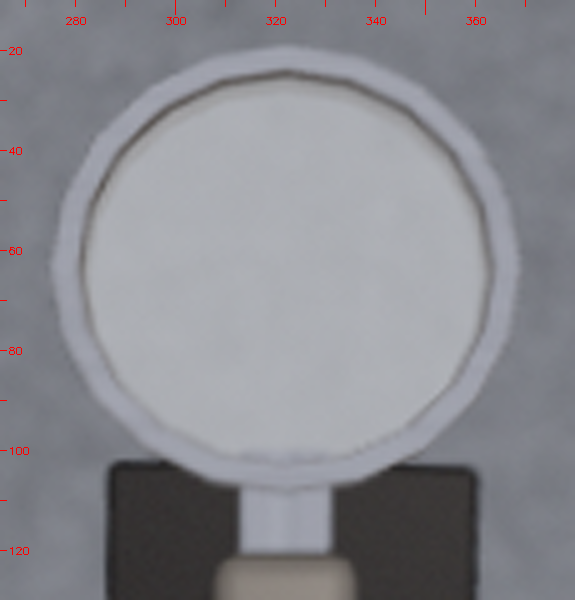

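Run:
```python
from h import *
np.set_printoptions(precision=2,suppress=True)
d=np.load("w3.npz");HE=d["HE"].copy();HE[1,3]=-0.2
def w(u,v,z):
    o,r=wray(d["K"],HE,d["p"],d["R"],u,v);return o+r*(z-o[2])/r[2]
a,b,l=w(322,121,46),w(321.8,278,46),w(322,63.8,44)
print(a,b,np.linalg.norm(a-b),(a+b)/2,np.arctan2(*(a-b)[1::-1]));print(l,np.arctan2(*(l-(a+b)/2)[1::-1]),np.linalg.norm((l-(a+b)/2)[:2]))
p,R,s=pose();print(p)
for g in ((a+b)/2,[590,168.8,0]): print(go([g[0],g[1],27],yaw_des(-.41+np.pi)))
```

```text
[645.53 146.94  46.  ] [537.92 193.09  46.  ] 117.08828991303704 [591.73 170.02  46.  ] -0.40509592908027514
[681.96 131.35  44.  ] -0.4048736648550183 98.16672483485972
[585.92 171.34 123.69]
{'shift': [0.0967, -0.0011, -0.0058], 'rotvec': [0.0016, -0.0007, 0.0001]}
{'shift': [0.0967, 0.0007, -0.0047], 'rotvec': [0.0016, -0.0007, 0.0001]}
```

```bash
python3 -m jog '[[[0.03,0,-0.005,0,0,0],[0.03,0,0,0,0,0],[0.022,0,0,0,0,0],[0.01,0,0,0,0,0],[0.0045,0,0,0,0,0],[0,0,0,0,0,0]]]'
python3 -m jog '[[[0,0,0,0,0,0],[0,0,0,0,0,0],[0,0,0,0,0,0],[0,0,0,0,0,0],[0,0,0,0,0,0]]]' 255 60
python3 - <<'E'
from h import *
c=vision.capture("wrist");p,R,s=pose();print(p,s["grip_width"],s["force"])
cv2.imwrite("pics/w4.png",c["image"][:,:,::-1])
E
```

```text
time_s: 6.78
eef_pos: [590.6, 169.7, 27.5]
ee_rot: [-0.144, 0.693, -0.144, -0.692]
force: [-0.1, 0.1, 0.7]
grip_width: 0.647
time_s: 7.4
eef_pos: [590.6, 170.1, 27.6]
ee_rot: [-0.144, 0.693, -0.143, -0.692]
force: [-0.9, 0.6, 6.1]
grip_width: 0.22
[590.63938782 170.09934708  27.55728298] 0.22363505456914295 [-1.29615074 -0.54968878  5.92832235]
```

View pics/w4.png

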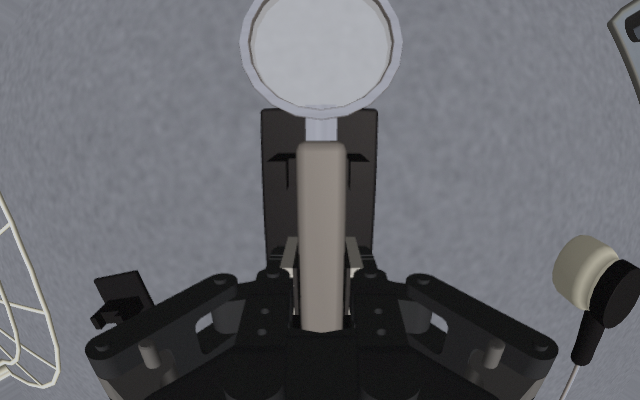

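The handle is gripped (opening ≈19 mm). I'll lift straight up.

```bash
python3 -m jog '[[[-0.004,0,0,0,0,0],[-0.01,0,0,0,0,0],[-0.03,0,0,0,0,0],[-0.04,0,0,0,0,0],[-0.04,0,0,0,0,0],[0,0,0,0,0,0]]]' - 80
python3 - <<'E'
from h import *
np.set_printoptions(precision=2,suppress=True)
c=vision.capture("wrist");p,R,s=pose();print(p,s["grip_width"],s["force"],s["wrist_torque"])
np.savez("w5.npz",K=c["mtx"],HE=c["hand_eye"],p=p,R=R)
cv2.imwrite("pics/w5.png",c["image"][:,:,::-1])
c=vision.capture("scene");cv2.imwrite("pics/s5.png",c["image"][:,:,::-1])
for yaw in (.29,.1): print(yaw,go([559.5-100*np.cos(yaw),-188.4-100*np.sin(yaw),150],yaw_des(yaw+np.pi)))
E
```

```text
time_s: 8.2
eef_pos: [591.5, 170.2, 154.4]
ee_rot: [-0.144, 0.694, -0.143, -0.69]
force: [-0.6, 0.1, -2.1]
grip_width: 0.217
[590.47 170.03 151.99] 0.2181789167827914 [ 0.19  0.95 -1.95] [-0.    0.02 -0.07]
0.29 {'shift': [0.0006, 0.4052, -0.0382], 'rotvec': [-0.6992, 0.0007, -0.0001]}
0.1 {'shift': [0.0006, 0.3896, -0.0274], 'rotvec': [-0.5092, 0.0007, -0.0002]}
```

View pics/w5.png

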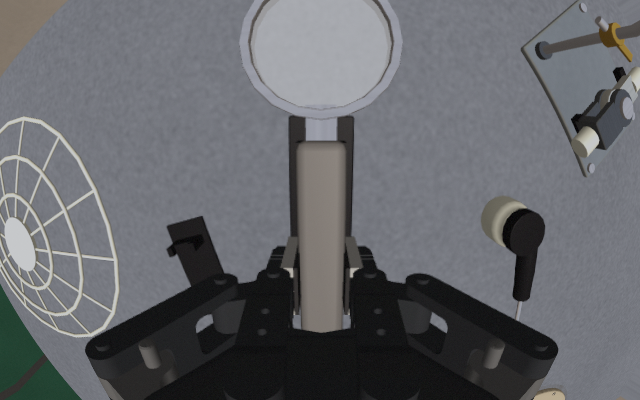

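View pics/s5.png

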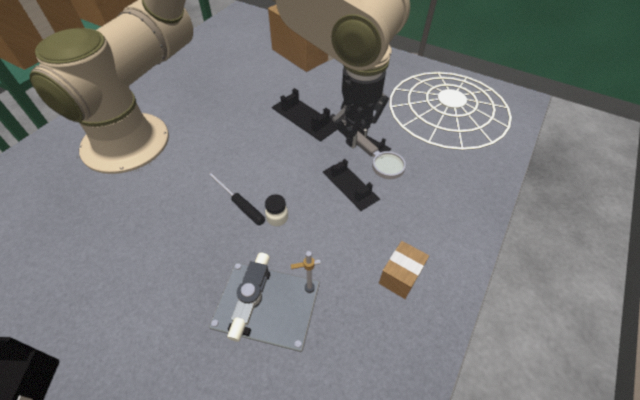

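The lift is clean, with no slip against the previous wrist view. I'll back off along the handle, then turn to the final yaw.

```bash
python3 -m jog '[[[0,0,0.03,0,0,0],[0,0,0.05,0,0,0],[0,0,0.05,-0.17,0,0],[0,0,0,-0.18,0,0],[0,0,0,-0.18,0,0],[0,0,0,-0.17,0,0],[0,0,0,0,0,0]]]'
python3 - <<'E'
from h import *
np.set_printoptions(precision=2,suppress=True)
p,R,s=pose();print(p,s["grip_width"],s["joints"])
yaw=.29;print(yaw,go([559.5-100*np.cos(yaw),-188.4-100*np.sin(yaw),150],yaw_des(yaw+np.pi)))
yaw=.29;print(yaw,go([530-100*np.cos(yaw),-188.4-100*np.sin(yaw),150],yaw_des(yaw+np.pi)))
d=np.load("w5.npz");HE=d["HE"].copy();HE[1,3]=-0.2
def wt(u,v,x):
    o,r=wray(d["K"],HE,np.zeros(3),np.eye(3),u,v);return o+r*(x-o[0])/r[0]
for uv,x in [((321.3,42),-17),((322,118),-17),((322,118),-5),((321,142),-19),((320.7,331),-19)]: print(uv,wt(*uv,x))
crop(cv2.imread("pics/w5.png"),230,0,410,150,4,"w5c.png")
E
```

```text
time_s: 9.18
eef_pos: [470.3, 221.6, 149.7]
ee_rot: [-0.102, -0.699, -0.102, 0.701]
force: [-0.5, 0.3, -0.9]
grip_width: 0.221
[470.33 221.56 149.65] 0.2214538537504364 [ 0.21  0.39  1.63 -0.    1.12  1.5 ]
0.29 {'shift': [-0.0001, 0.4184, 0.1315], 'rotvec': [-0.0007, 0.0025, 0.0002]}
0.29 {'shift': [-0.0, 0.41, 0.1597], 'rotvec': [-0.0007, 0.0025, 0.0002]}
(321.3, 42) [-17.    -0.17 -96.69]
(322, 118) [-17.     0.1  -67.38]
(322, 118) [ -5.     0.13 -67.46]
(321, 142) [-19.    -0.27 -58.45]
(320.7, 331) [-19.    -0.41  26.5 ]
```

View pics/w5c.png

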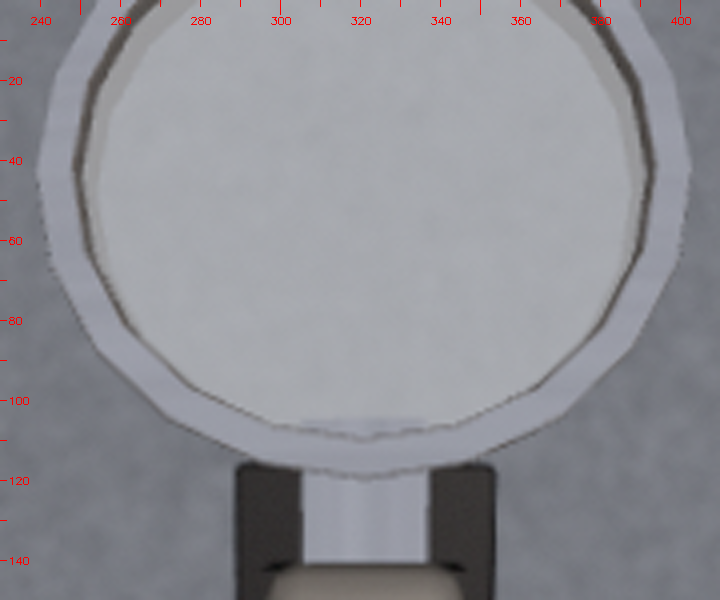

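```bash
python3 -m jog '[[[0,0.03,0.02,0,0,0],[0,0.05,0.02,0,0,0],[0,0.05,0.02,0,0,0],[0,0.05,0.02,0,0,0],[0,0.05,0.02,0,0,0],[0,0.05,0.02,0,0,0],[0,0.05,0.02,0,0,0],[0,0.05,0.01,0,0,0],[0,0.03,0,0,0,0],[0,0,0,0,0,0],[0,0,0,0,0,0]]]'
python3 - <<'E'
from h import *
np.set_printoptions(precision=2,suppress=True)
p,R,s=pose();print(p,s["grip_width"],s["joints"])
yaw=.285;print(go([559.5-99.3*np.cos(yaw),-188.4-99.3*np.sin(yaw),103.5],yaw_des(yaw+np.pi)))
for n in ["scene","top","wrist"]:
    c=vision.capture(n);cv2.imwrite(f"pics/{n}6.png",c["image"][:,:,::-1])
E
```

```text
time_s: 10.55
eef_pos: [444.4, -213.3, 150.2]
ee_rot: [-0.101, -0.699, -0.102, 0.7]
force: [-0.5, 0.8, -2.2]
grip_width: 0.223
[ 444.41 -213.31  150.24] 0.2225462557154548 [-0.69  0.34  1.71  0.    1.09  0.6 ]
{'shift': [0.0467, 0.0086, -0.0182], 'rotvec': [0.004, 0.0008, 0.0014]}
```

View pics/scene6.png

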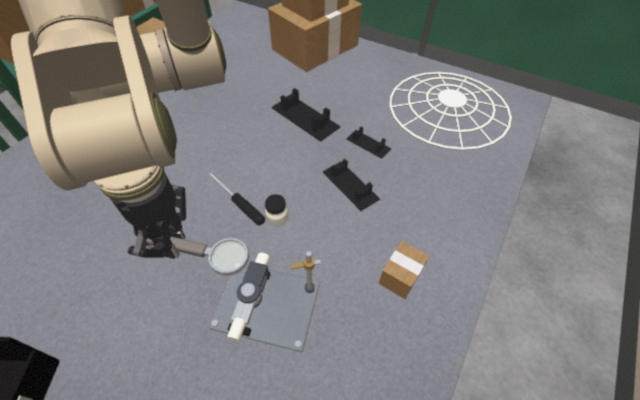

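View pics/wrist6.png

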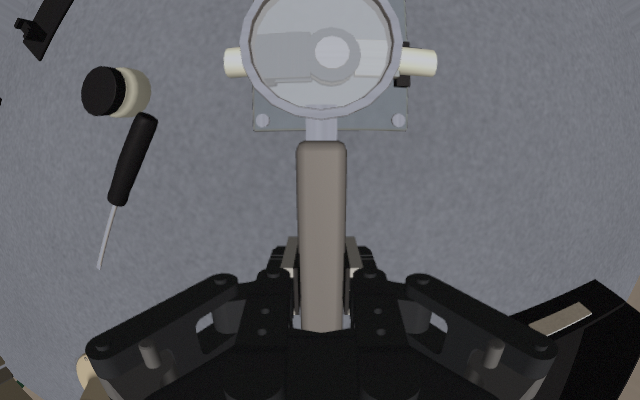

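```bash
python3 -m jog '[[[0,0.0045,-0.009,0.004,0,0],[0,0.004,-0.009,0,0,0],[0.015,0,0,0,0,0],[0.015,0,0,0,0,0],[0.01,0,0,0,0,0],[0.0065,0,0,0,0,0],[0,0,0,0,0,0],[0,0,0,0,0,0]]]'
python3 - <<'E'
from h import *
np.set_printoptions(precision=2,suppress=True)
p,R,s=pose();print(p,s["grip_width"],s["force"])
yaw=.285;print(go([559.5-99.3*np.cos(yaw),-188.4-99.3*np.sin(yaw),103.5],yaw_des(yaw+np.pi)))
for n in ["scene","top","wrist"]:
    c=vision.capture(n);cv2.imwrite(f"pics/{n}7.png",c["image"][:,:,::-1])
    if n=="wrist":np.savez("w7.npz",K=c["mtx"],HE=c["hand_eye"],p=p,R=R)
crop(cv2.imread("pics/scene7.png"),190,220,330,330,5,"s7c.png")
crop(cv2.imread("pics/top7.png"),370,155,470,250,6,"t7c.png")
E
```

```text
time_s: 11.7
eef_pos: [464.7, -217.3, 104.7]
ee_rot: [0.101, 0.7, 0.101, -0.7]
force: [-0.5, -0.3, -1.4]
grip_width: 0.217
[ 464.65 -217.25  104.69] 0.217222250904153 [-0.46 -0.27 -1.44]
{'shift': [0.0012, -0.001, 0.0002], 'rotvec': [0.0018, -0.0005, -0.0006]}
```

View pics/s7c.png

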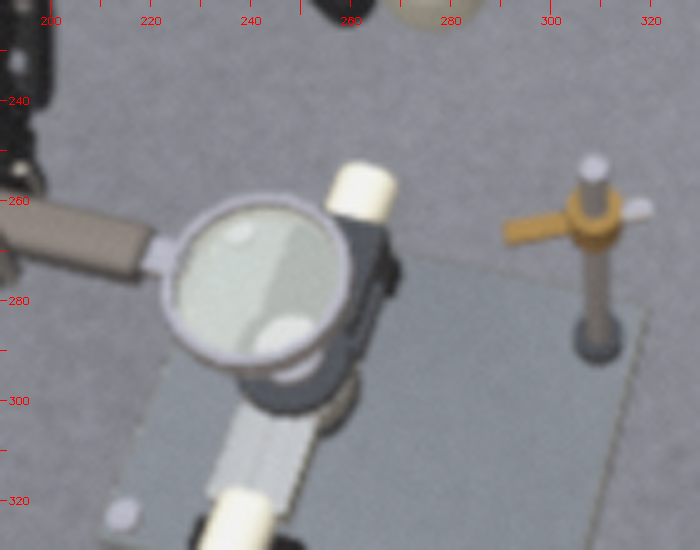

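View pics/t7c.png

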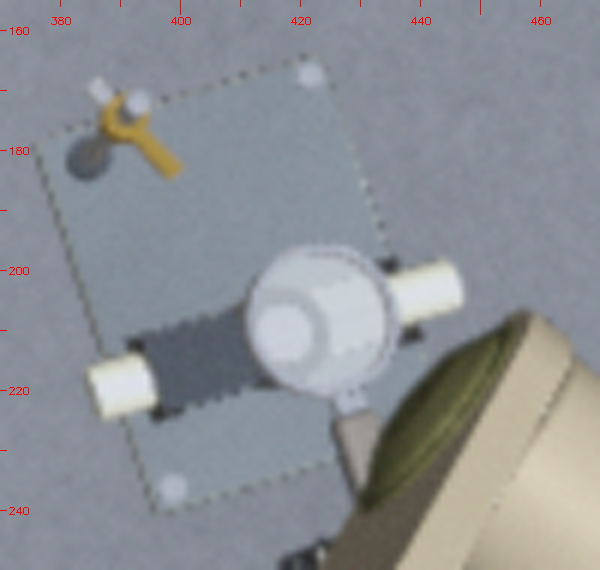

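View pics/wrist7.png

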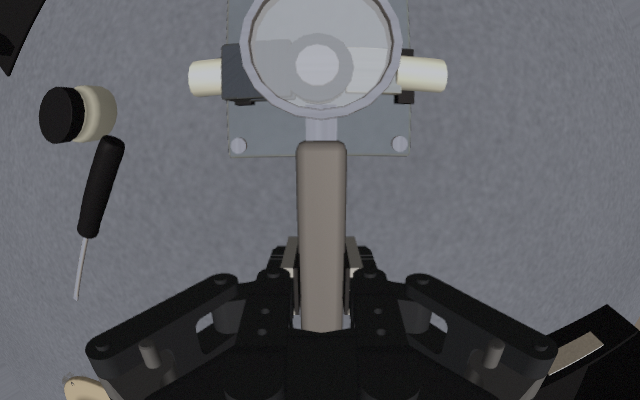

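Run:
```python
from h import *
np.set_printoptions(precision=2,suppress=True)
X,r=tri([ray("top",423.7,208.3),ray("scene",241,276.3)]);print("lens",X,r)
p,R,s=pose();print(p)
L=p+R@[-10.5,0,-99.4];print("lens from tool",L, "levelness tool x:",R[:,0],"z",R[:,2])
def circ(c,rad,z,n=40): return [np.array([c[0]+rad*np.cos(a),c[1]+rad*np.sin(a),z]) for a in np.linspace(0,2*np.pi,n)]
for n,f in (("top","top7"),("scene","scene7")):
    im=cv2.imread(f"pics/{f}.png");im=cv2.resize(im,None,fx=4,fy=4,interpolation=cv2.INTER_CUBIC)
    for z,col in ((-6,(0,0,255)),(6,(0,255,0))):
        pts=np.array([proj(n,q) for q in circ(L,32,L[2]+z)]);cv2.polylines(im,[np.int32((pts+.5)*4)],True,col,1)
    for q in ((559.5,-188.4,58),(621,-132.3,114)):
        u=(proj(n,q)+.5)*4;cv2.circle(im,tuple(np.int32(u)),3,(255,0,255),1)
    x0,y0=(370,155) if n=="top" else (200,235)
    cv2.imwrite(f"pics/ov_{n}.png",im[y0*4:(y0+100)*4,x0*4:(x0+130)*4])
# scene: outer red of rim
```

```text
lens [ 558.63 -191.15  116.05] [np.float64(0.8170553736421325), np.float64(0.8170553736420513)]
[ 464.61 -217.22  104.65]
lens from tool [ 559.94 -189.1   115.19] levelness tool x: [ 0. -0. -1.] z [-0.96 -0.28 -0.  ]
```

View pics/ov_top.png

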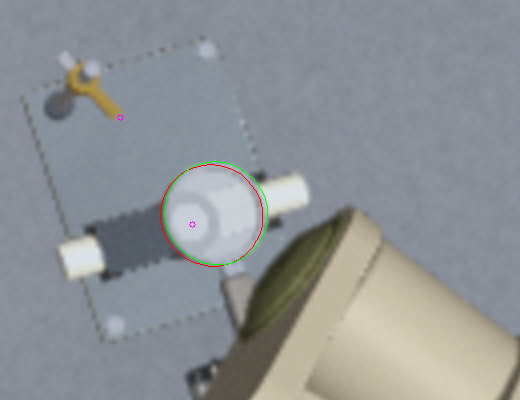

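View pics/ov_scene.png

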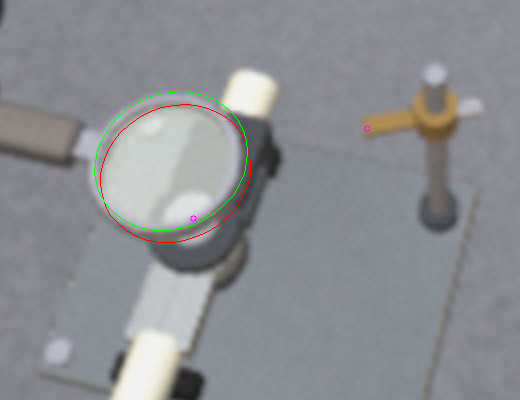

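The lens overlay agrees to about 1 px. The rim looks slightly thinner than the model, so I'll enlarge it and compare with how it looked lying level on the rest.

```bash
cat > ov.py <<'E'
from h import *
def ov(f,n,L,x0,y0,w,h,k,name,zs=(-6,0,6)):
    im=cv2.imread(f"pics/{f}.png")[y0:y0+h,x0:x0+w];im=cv2.resize(im,None,fx=k,fy=k,interpolation=cv2.INTER_CUBIC)
    raw=im.copy()
    for z,col in zip(zs,((0,0,255),(255,0,0),(0,255,0))):
        pts=np.array([proj(n,[L[0]+32*np.cos(a),L[1]+32*np.sin(a),L[2]+z]) for a in np.linspace(0,2*np.pi,60)])
        cv2.polylines(im,[np.int32((pts+.5-[x0,y0])*k)],True,col,1)
    cv2.imwrite("pics/"+name,np.hstack([raw,im]))
E
python3 - <<'E'
from ov import *
ov("raw_scene","scene",(682.6,131.5,38),350,175,60,50,6,"o1.png",(-6,6))
ov("scene7","scene",(559.94,-189.1,115.2),213,250,60,55,6,"o2.png",(-6,6))
E
```

```text
(no output)
```

View pics/o1.png

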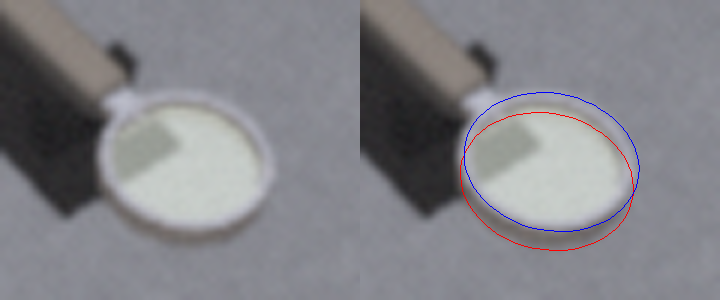

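View pics/o2.png

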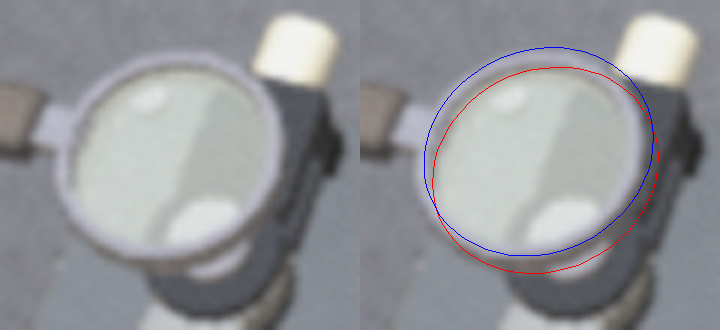

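Run:
```python
from h import *
im=cv2.imread("pics/wrist7.png");crop(im,230,0,410,150,4,"w7c.png")
im=cv2.imread("pics/top7.png");crop(im,400,185,450,235,12,"t7d.png")
im=cv2.imread("pics/raw3_top.png");crop(im,400,190,440,230,12,"t3d.png")
```

```text
(no output)
```

View pics/w7c.png

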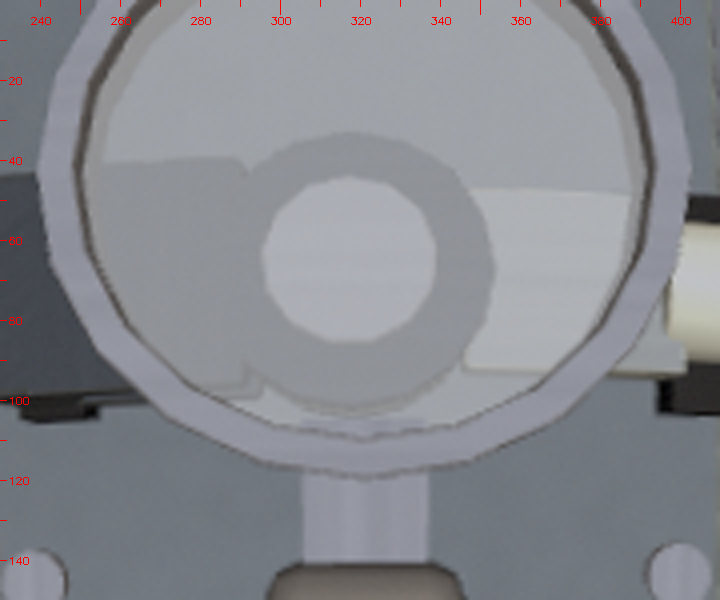

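View pics/t7d.png

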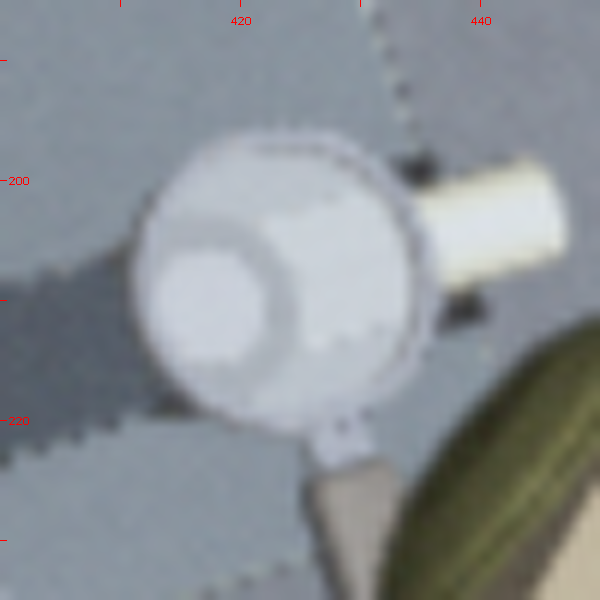

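View pics/t3d.png

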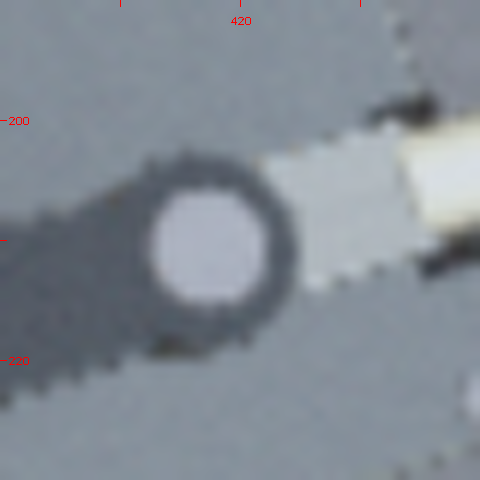

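Run:
```python
from h import *
np.set_printoptions(precision=2,suppress=True)
h=.5
for zl in (113.5,115.2):
    a=onz("top",423.85-h,208.2-h,zl);b=onz("top",417.5-h,210.5-h,58);print("top lens",a,"pin",b,"diff",(a-b)[:2])
    a=onz("scene",240.6-h,276.3-h,zl);b=onz("scene",247.7-h,289.5-h,58);print("scene lens",a,"pin",b,"diff",(a-b)[:2])
d=np.load("w7.npz")
for hy in (1.32,-.2):
    HE=d["HE"].copy();HE[1,3]=hy
    def wt(u,v,x):
        o,r=wray(d["K"],HE,np.zeros(3),np.eye(3),u-h,v-h);return o+r*(x-o[0])/r[0]
    zt=104.65-58
    print("wrist pin in tool",wt(317.3,64.8,zt),"lens",wt(321,44,-17),"edge",wt(321,119,-17), "yc from edges",(wt(240,42,-11)+wt(402,42,-11))/2)
print("tool y,z axes",d["R"][:,1:])
for t,s_ in (((398.8,183.5),(291,266.7)),): 
    X,r=tri([ray("top",*(np.array(t)-h)),ray("scene",*(np.array(s_)-h))]);print("tip",X,r)
X,r=tri([ray("top",417,210),ray("scene",247.2,289)]);print("head",X,r)
X,r=tri([ray("top",392.5,171.7),ray("scene",308.2,253)]);print("posttop",X,r)
X,r=tri([ray("top",423.35,207.7),ray("scene",240.1,275.8)]);print("lens",X,r)
```

```text
top lens [ 560.97 -190.34  113.5 ] pin [ 560.92 -186.71   58.  ] diff [ 0.05 -3.62]
scene lens [ 555.02 -190.98  113.5 ] pin [ 558.12 -188.75   58.  ] diff [-3.1  -2.23]
top lens [ 560.79 -189.93  115.2 ] pin [ 560.92 -186.71   58.  ] diff [-0.13 -3.22]
scene lens [ 555.77 -191.49  115.2 ] pin [ 558.12 -188.75   58.  ] diff [-2.35 -2.74]
wrist pin in tool [ 46.65  -1.32 -98.73] lens [-17.     0.98 -95.37] edge [-17.     0.99 -66.47] yc from edges [-11.     0.94 -99.23]
wrist pin in tool [ 46.65  -2.84 -98.73] lens [-17.    -0.54 -95.37] edge [-17.    -0.53 -66.47] yc from edges [-11.    -0.58 -99.23]
tool y,z axes [[ 0.28 -0.96]
 [-0.96 -0.28]
 [ 0.   -0.  ]]
tip [ 621.39 -130.67  114.46] [np.float64(2.5128795702347695), np.float64(2.5128795702346434)]
head [ 559.66 -187.79   58.7 ] [np.float64(1.70557390573173), np.float64(1.7055739057315802)]
posttop [ 644.23 -110.02  149.76] [np.float64(1.5010245956186283), np.float64(1.5010245956186496)]
lens [ 558.86 -190.87  118.36] [np.float64(2.308324812597596), np.float64(2.3083248125974674)]
```

All three cameras put the lens about 2.5 mm to −y of the pin. I'll cross-check the pointer height using the scene camera alone, with the fixture geometry.

```bash
python3 - <<'E'
from h import *
pin=onz("scene",247.2,289,58)
for yaw in (.285,.295,.305):
    for nm,d,uv in (("tip",83,(290.5,266.2)),("posttop",115,(308.2,253))):
        q=pin+np.array([d*np.cos(yaw+.4405),d*np.sin(yaw+.4405),0])
        zs=np.linspace(90,160,1401);pp=np.array([proj("scene",[q[0],q[1],z]) for z in zs])
        e=np.linalg.norm(pp-uv,axis=1);i=e.argmin();print(yaw,nm,"z",round(zs[i],1),"err px",round(e[i],2))
crop(cv2.imread("pics/raw3_scene.png"),283,245,323,275,16,"tipc.png")
E
python3 -m jog '[[[0.0009,-0.0025,-0.0008,0,0,0],[0,0,0,0,0,0],[0,0,0,0,0,0]]]'
```

```text
0.285 tip z 117.4 err px 0.17
0.285 posttop z 153.0 err px 0.07
0.295 tip z 115.8 err px 0.19
0.295 posttop z 151.0 err px 0.04
0.305 tip z 114.2 err px 0.22
0.305 posttop z 149.0 err px 0.15
time_s: 12.22
eef_pos: [464.5, -214.4, 103.4]
ee_rot: [-0.101, -0.7, -0.101, 0.7]
force: [-0.3, 1.3, -1.9]
grip_width: 0.215
```

View pics/tipc.png

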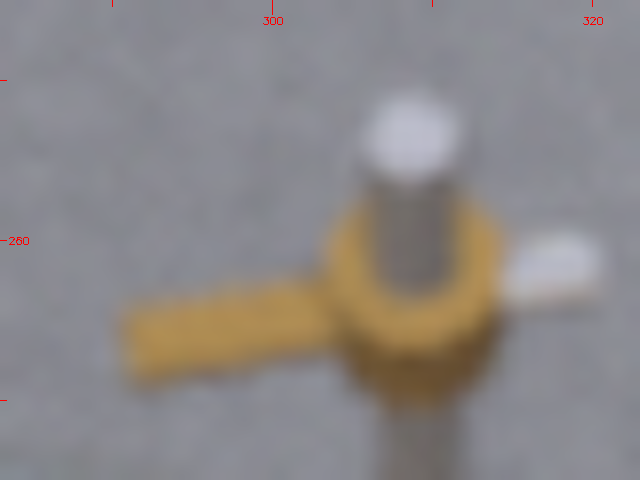

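```bash
python3 -m jog '[[[0,0,0,0,0,0],[0,0,0,0,0,0],[0,0,0,0,0,0],[0,0,0,0,0,0]]]'
python3 - <<'E'
from h import *
np.set_printoptions(precision=2,suppress=True)
P=[]
for n in ["scene","top","wrist"]*2:
    p,R,s=pose();P.append(p)
    c=vision.capture(n);cv2.imwrite(f"pics/{n}8.png",c["image"][:,:,::-1])
print(np.array(P),R[:,0])
a=cv2.imread("pics/w4.png");b=cv2.imread("pics/wrist8.png");i5=cv2.imread("pics/w5.png")
crop(cv2.imread("pics/wrist8.png"),230,0,410,150,4,"w8c.png")
t=cv2.resize(cv2.imread("pics/top8.png")[185:235,400:450],None,fx=8,fy=8,interpolation=3)
s=cv2.resize(cv2.imread("pics/scene8.png")[250:300,215:265],None,fx=8,fy=8,interpolation=3)
cv2.imwrite("pics/ts8.png",np.hstack([t,s]))
E
```

```text
time_s: 12.72
eef_pos: [464.5, -214.5, 103.4]
ee_rot: [-0.101, -0.7, -0.101, 0.7]
force: [-0.6, -0.4, -1.6]
grip_width: 0.217
[[ 464.53 -214.48  103.39]
 [ 464.52 -214.46  103.38]
 [ 464.53 -214.48  103.4 ]
 [ 464.54 -214.46  103.4 ]
 [ 464.56 -214.49  103.41]
 [ 464.54 -214.47  103.39]] [-0.  0. -1.]
```

View pics/ts8.png

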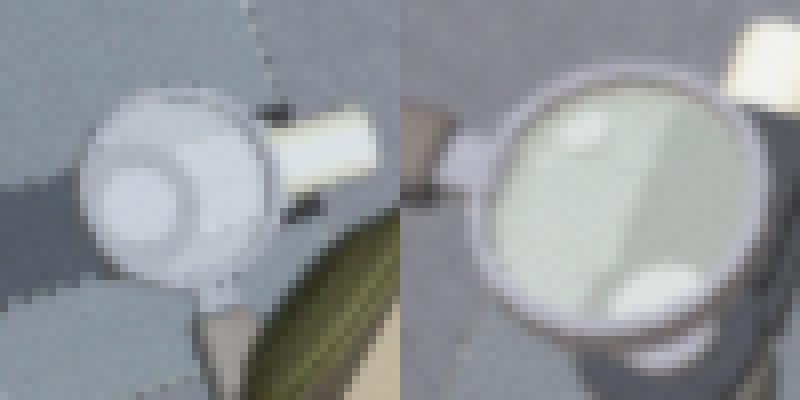

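View pics/w8c.png

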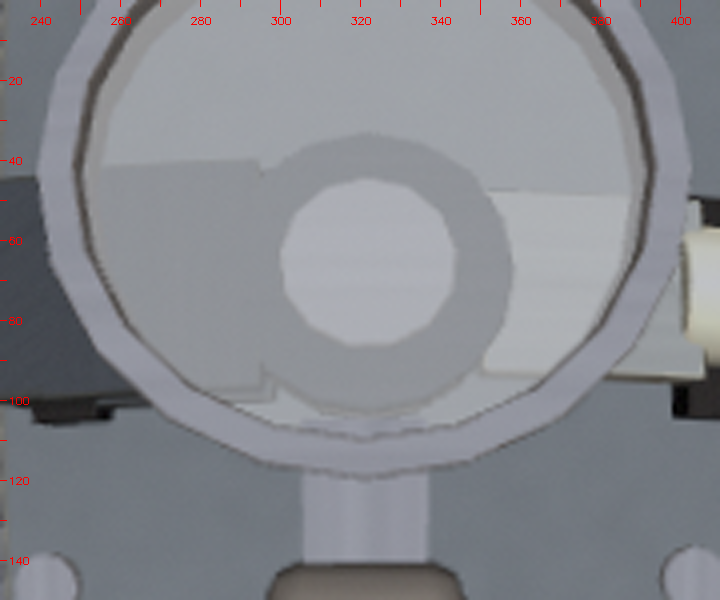

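Run:
```python
from h import *
np.set_printoptions(precision=2,suppress=True)
h=.5;zl=114.2
for n,l,q in (("top",(422.7,208.6),(417.5,210.5)),("scene",(242.4,275.4),(247.7,289.5))):
    a=onz(n,l[0]-h,l[1]-h,zl);b=onz(n,q[0]-h,q[1]-h,58);print(n,a,b,(a-b)[:2])
d=np.load("w7.npz");HE=d["HE"]
o,r=wray(d["K"],HE,np.zeros(3),np.eye(3),321.4,65);print(o+r*(103.4-58-o[0])/r[0])
from ov import ov
p,R,s=pose();L=p+R@[-10.5,0,-99.2];print(L)
ov("scene8","scene",L,213,250,60,55,6,"o3.png",(-6,6))
```

```text
top [ 559.9  -187.27  114.2 ] [ 560.92 -186.71   58.  ] [-1.02 -0.55]
scene [ 556.94 -188.29  114.2 ] [ 558.12 -188.75   58.  ] [-1.17  0.46]
[ 45.4    1.33 -98.08]
[ 559.66 -186.4   113.88]
```

View pics/o3.png

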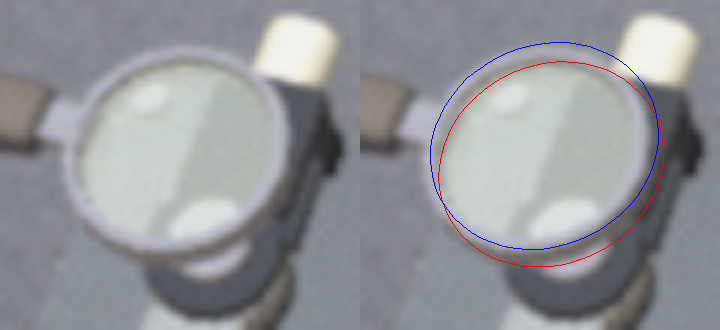

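```bash
python3 -m jog '[[[-0.0006,0,-0.0004,0,0,0],[0,0,0,0,0,0],[0,0,0,0,0,0],[0,0,0,0,0,0]]]'
python3 - <<'E'
from h import *
np.set_printoptions(precision=2,suppress=True)
c=vision.capture("wrist");b=c["image"][:,:,::-1];cv2.imwrite("pics/wrist9.png",b)
a=cv2.imread("pics/w4.png");i5=cv2.imread("pics/w5.png")
g=lambda i:cv2.cvtColor(i,6)
# templates: handle/ferrule front end & rim sides
for nm,(x0,y0,x1,y1) in {"front":(300,98,344,165),"rimL":(242,20,262,75),"rimR":(380,20,400,75)}.items():
    T=g(a)[y0:y1,x0:x1]
    for k,I in (("w5",i5),("w9",b)):
        S=cv2.resize(g(np.ascontiguousarray(I))[max(0,y0-8):y1+8,x0-8:x1+8],None,fx=4,fy=4,interpolation=2)
        m=cv2.matchTemplate(S,cv2.resize(T,None,fx=4,fy=4,interpolation=2),5);_,v,_,l=cv2.minMaxLoc(m)
        print(nm,k,"shift px",l[0]/4-8,l[1]/4-min(8,y0),round(v,2))
p,R,s=pose();print(p,s["force"],s["grip_width"],s["time_s"],np.abs(s["dq"]).max(),p+R@[-10.45,0,-99.2])
c=vision.capture("scene");cv2.imwrite("pics/scene9.png",c["image"][:,:,::-1])
E
```

```text
time_s: 13.52
eef_pos: [464.9, -214.4, 104.0]
ee_rot: [-0.101, -0.7, -0.101, 0.7]
force: [-0.5, 0.9, -0.5]
grip_width: 0.221
front w5 shift px 0.0 0.0 1.0
front w9 shift px 0.0 0.0 0.75
rimL w5 shift px 0.0 0.0 0.99
rimL w9 shift px 0.25 -0.25 0.93
rimR w5 shift px 0.0 0.0 1.0
rimR w9 shift px 0.0 0.0 0.97
[ 464.9  -214.36  103.98] [-1.24 -0.06 -1.02] 0.22010459446661104 13.575 0.0012950651089267107 [ 560.05 -186.3   114.43]
```

View pics/scene9.png

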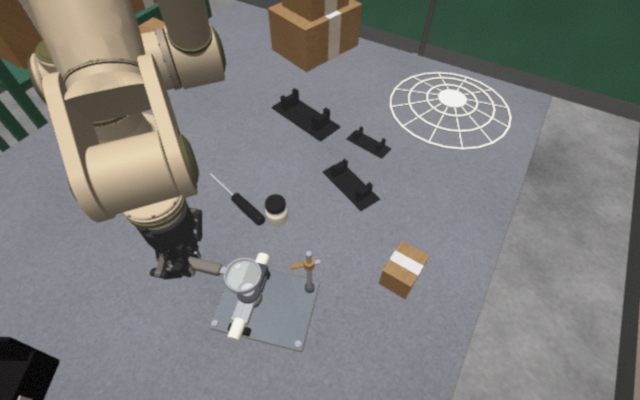

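The loupe has not shifted in the grip (≤0.25 px since it was closed on the rest). The tool is level and still, and the scene is undisturbed. Handing in.

Run:
```python
from rig import workorder
print(workorder.finish_job())
```

```text
the job is handed in; nothing more can be done
None
```

The pin is seated and the loupe is being held level over its head, handed in at about 13.6 s of the 51 s.

- **Pin:** I pushed it straight down with the closed fingertips. It slid at about 6 N and stopped firmly at 25 N, with the fingertips at z≈57.9 mm (58 expected). Afterwards both fixed cameras showed the head down on the fork.
- **Loupe:** I took it off the 150 × 60 mm rest by the handle, lifted it straight up and brought it in from the clear −x side. The wrist view shows it has not shifted in the grip since it was picked up. The tool axis is vertical and the arm was still at the end.
- **Centring over the pin:** after a 2.6 mm correction, the wrist view had the lens over the pin to within about 1 mm. The two fixed cameras put it about 1.1 mm off, mostly in −x. I moved it 0.4 mm towards +x and did not measure the offset again.
- **Height:** the lens is at about 114.4 mm. My pointer height estimates disagreed slightly: 114.3 mm by triangulation and about 115.0 mm from the scene camera scaled to the post. The lens sits between them.
- **Level check:** in the scene view the rim looked slightly flatter than my model, which would be at most about 1.5° of tilt. The wrist view did not bear this out.
- **Everything else:** the jar, carton, screwdriver and pointer look unmoved in the last scene view.

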